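# Build the yo-yo counter display

### The job

Build the counter display on the white base board: stand the black carton on the blue mat and the white carton on the yellow mat, each centred on its mat with its longer side along the board, and lay the orange yo-yo flat on the bare board at its middle, midway between the cartons. Once those three are in place, lay the brown plank flat across the tops of both cartons like a shelf, centred over the base board and lined up with it, and last lay the green yo-yo flat on top at the middle of the plank. Leave the pink yo-yo and the amber jar where they are.

Things in the scene. Friction and masses are not known exactly. Their poses are not given: they have to be found in the camera images.
- base: Fixed white base board of the display, 110 mm (its x, depth) x 300 mm (its y, length) x 18 mm high, carrying the two mats near its ends. Origin: centre of its underside, z up. The origin is in the middle of the board, midway between the mats.
- mat_blue: Thin blue felt mat fixed on one end of the base board, 62 mm (its x) x 78 mm (its y) x 2 mm thick, so its upper face is 20 mm above the counter; its centre is 100 mm from the middle of the base board along the board's length, and its x and y axes are parallel to the board's. Which end varies. Origin: centre of its underside, z up.
- mat_yellow: Thin yellow felt mat on the other end of the base board, otherwise the same as the blue one: 62 x 78 x 2 mm, 100 mm from the board's middle. Origin: centre of its underside, z up.
- carton_black: Loose black retail carton with purple band, standing upright: 44 mm (its x) x 60 mm (its y) x 70 mm high. Rigid and closed; front and back alike. Origin: centre of its underside, z up.
- carton_white: Loose white retail carton with teal band, standing upright: 44 mm (its x) x 60 mm (its y) x 70 mm high, the same size as the black one. Rigid and closed; front and back alike. Origin: centre of its underside, z up.
- plank: Loose plain brown wooden shelf plank lying flat on the counter: 55 mm wide (its x) x 260 mm long (its y) x 15 mm thick. Origin: centre of its underside, z up.
- yoyo_orange: Loose orange yo-yo without string, lying flat (axle upright): two round halves 56 mm across with a narrow slot between, 40 mm high overall; grip across the rim. It goes between the cartons. Origin: centre of its underside, z up. The same seen from any side.
- yoyo_green: Loose green yo-yo without string, lying flat (axle upright): two round halves 56 mm across with a narrow slot between, 40 mm high overall; grip across the rim. It goes on top of the plank. Origin: centre of its underside, z up. The same seen from any side.
- yoyo_pink: Loose pink yo-yo without string, lying flat (axle upright): two round halves 56 mm across with a narrow slot between, 40 mm high overall; grip across the rim. A bystander, to be left alone. Origin: centre of its underside, z up. The same seen from any side.
- jar: Loose amber jar with a dark cap, 56 mm across and 65 mm high. A bystander, to be left alone. Origin: centre of its underside, z up.
There are look-alikes about, which are no part of the job. Leave any red look-alike of the carton_black alone.

How it is judged (in metres and radians):
On the way, in this order (a step that is already met when the one before it is completed fails the run):
1. the black carton stands on the blue mat, the white one on the yellow mat, and the orange yo-yo lies midway between them (horizontal distance between carton_black and mat_blue below 0.014 m and z of carton_black in the frame of mat_blue between -0.002 and 0.006 m and angle between each of carton_black, carton_white, yoyo_orange's own z axis and vertical below 0.09 rad and angle between the x axis of carton_black and the x axis of mat_blue, either way round below 0.18 rad and horizontal distance between carton_white and mat_yellow below 0.014 m and z of carton_white in the frame of mat_yellow between -0.002 and 0.006 m and angle between the x axis of carton_white and the x axis of mat_yellow, either way round below 0.18 rad and horizontal distance between yoyo_orange and base below 0.016 m and z of yoyo_orange in the frame of base between 0.014 and 0.022 m), for 0.2 s.
2. the plank lies across both cartons (horizontal distance between plank and base below 0.015 m and z of plank in the frame of base between 0.086 and 0.094 m and angle between plank's own z axis and vertical below 0.09 rad and angle between the y axis of plank and the y axis of base, either way round below 0.12 rad and contact force between plank and carton_black above 0.05 N and contact force between plank and carton_white above 0.05 N), for 0.2 s.
3. the green yo-yo lies on the middle of the plank (horizontal distance between yoyo_green and plank below 0.015 m and z of yoyo_green in the frame of plank between 0.011 and 0.019 m and angle between yoyo_green's own z axis and vertical below 0.09 rad), for 0.2 s.
At the end, for the whole second after the job is handed in: Black carton on blue mat, white on yellow, upright, within 14 mm and 0.18 rad; orange yo-yo flat within 16 mm of the base board's middle; plank flat on both cartons, within 15 mm and 0.12 rad of the base board; green yo-yo flat within 15 mm of the plank's middle; all released, at rest (all of step 1 and all of step 2 and all of step 3 and linear speed of each of carton_black, carton_white, yoyo_orange, yoyo_green, plank below 0.02 m/s and angular speed of each of carton_black, carton_white, yoyo_orange, yoyo_green, plank below 0.2 rad/s); the robot touches nothing.
It fails at once if the pink yo-yo is moved more than 25 mm (distance of yoyo_pink from where it was at the start of the episode above 0.025 m).
It fails at once if the amber jar is moved more than 25 mm (distance of jar from where it was at the start of the episode above 0.025 m).
It also fails if it takes over 118 s, if anything falls off the work surface, if the arm or the gripper's body presses on something with over 40 N, if the wrist force passes 120 N, or if a joint passes its speed limit or range.

### The arm

A 6-joint arm with a two-finger parallel gripper is mounted at the origin on the work surface. World frame = base frame: x ahead of the robot, y to its left, z up, the work surface at z = 0. Lengths are in m, angles in degrees, forces in N, time in s.
With the tool pointing down it reaches from about 0.3 to 1 m from the base axis. Payload 5.1 kg.
Tool frame: the origin (TCP) lies at the very end of the fingers, on their centre line; the grasp point (between the pads) lies 19 mm behind it; x points along the fingers, z is the direction in which the jaws open and shut, and the axes are right-handed (so a half turn about x gives the same grasp; the last joint's range is limited). The gripper opens to 95 mm and grips with 3 to 60 N. Pads are 20 mm wide; open, the fingers measure 119 mm over their backs; the gripper's body (75 mm by 180 mm) begins 59 mm behind the grasp point.
Start: joints at [-4.733, 7.093, 94.555, -0, 78.352, -4.733], TCP at [0.65, -0, 0.215] pointing down, gripper open.
Joint ranges: [-149.61, 149.61], [-58.7, 133.49], [1.44, 155.28], [-77.14, 257.14], [18.33, 153.61], [-166.67, 166.67]. Speed limits (degrees/s): [147.25, 147.25, 180, 180, 180, 180].

### API

Orientations are given as a 3x3 rotation matrix whose columns are the frame's x, y, z axes.
In Python, from bench import manip, imaging gives the robot as it stands. The module is installed in compiled form; this text tells all that it offers.
- The arm moves only by the tool step_arm, never from a script. Its argument "motion" is a list of rows, each a list of 5 numbers: the shift along the world's x, y, z in mm, then the turn about the world's z in degrees, then the opening in per cent of the stroke, from 0 (shut) to 100 (fully open). In form: [[tx, ty, tz, roll, grip], ...]. A call has 1 to 20 rows; each row shifts and turns the commanded pose from where the row before left it; what a row does not reach is not made up. A row lasts 1/12 s, in which the tool goes at most 41.7 mm and 7.16 degrees, less where a joint would pass 70% of its speed; a pose out of reach is approached as far as the arm can. A call is refused whole if a number of a shift passes 41.7 or a number of a turn 7.16, either way. A call with a gripper value outside its range is refused whole. The fingers move at their own pace and stop on an object; "force" is the grip in N (left out, the last holds). Time passes only in rows, so rows that do not move let the fingers close. It gives the time, the measured TCP pose, the force and the opening at its end, in the units of the state.
- manip.read_state(): the state, without advancing time (a new reading comes with each control period).
- imaging.capture(name): name is "scene" or "side" or "wrist"; returns a dict with "frame" (480x640x3 uint8, blue, green, red), "intrinsics" (3x3 intrinsics, pixels), "D" ([k1, k2, p1, p2, k3] as OpenCV has them; the pictures are not rectified), "R" (3x3) and "t" (3): a world point X has camera coordinates R X + t. Camera axes: x right, y down, z forward; pixel columns grow to the right and rows downward; lengths in m; the calibration is good to about 2 mm. A picture is of the moment at which its call begins. There is no depth.
- manip.close_job(): hands the job in, once; it reports no verdict.
The state is a dict: "time_s": time; "joint_positions": joint angles; "joint_velocities": joint speeds; "effort": joint torques, N m; "tcp_pos": TCP position; "tcp_rot": TCP orientation; "ft_force": force on the tool from outside, world axes, zero at the start; "torque": the same for the moment, N m; "width": finger opening in m.
Only numpy, scipy, OpenCV 4.12 (cv2) and the standard library are available. Lean on these libraries where they do the work, as an engineer would, in place of code of your own. Each camera call takes 0.05 s, during which the arm holds its last target.

## Working session

There is one attempt and no reset: what is moved stays moved. The work goes in short steps, Python scripts to look and compute and a tool call to move; the robot and the scene stay as the last step left them, time stands still between calls to the robot, and variables do not carry over. Pictures are saved under pics/ and viewed, and the job is handed in when it is done.

Besides the shell and the picture viewer there is one more tool, called by a JSON object that holds its "fn" and its "kwargs", one argument or row to a line. step_arm: Moves the arm, as the interface text tells. Its arguments: {"type":"object","properties":{"motion":{"type":"array"},"force":{"type":"number"}},"required":["motion"]}

```bash
mkdir -p pics
python3 - <<'E'
from bench import manip, imaging
import cv2, numpy as np, pickle
s=manip.read_state(); print(s['time_s'],s['tcp_pos'],s['tcp_rot'],s['width'])
for n in ['scene','side','wrist']:
    c=imaging.capture(n); cv2.imwrite(f'pics/{n}0.png',c['frame']); pickle.dump(c,open(f'{n}0.pkl','wb'))
    print(n,c['intrinsics'],c['D'],-np.array(c['R']).T@c['t'])
E
```

```text
0.0 [ 6.49371160e-01 -1.67393958e-05  2.13404621e-01] [[-2.06977232e-03  2.70560539e-05  9.99997858e-01]
 [ 1.37910478e-04  9.99999990e-01 -2.67706677e-05]
 [-9.99997849e-01  1.37854774e-04 -2.06977603e-03]] 0.09496991184611907
scene [[516.52828924   0.         324.82616239]
 [  0.         516.52828924 231.36075523]
 [  0.           0.           1.        ]] [-0.03449296  0.          0.          0.          0.        ] [1.04563623 0.53831012 0.98456656]
side [[621.06337065   0.         318.61943968]
 [  0.         621.06337065 241.37713619]
 [  0.           0.           1.        ]] [0.06585619 0.         0.         0.         0.        ] [-0.05229123 -0.99903967  0.78152974]
wrist [[356.36648223   0.         319.48579909]
 [  0.         356.36648223 243.30523773]
 [  0.           0.           1.        ]] [-0.04495745  0.          0.          0.          0.        ] [0.64967544 0.06895102 0.38437885]
```

View pics/scene0.png

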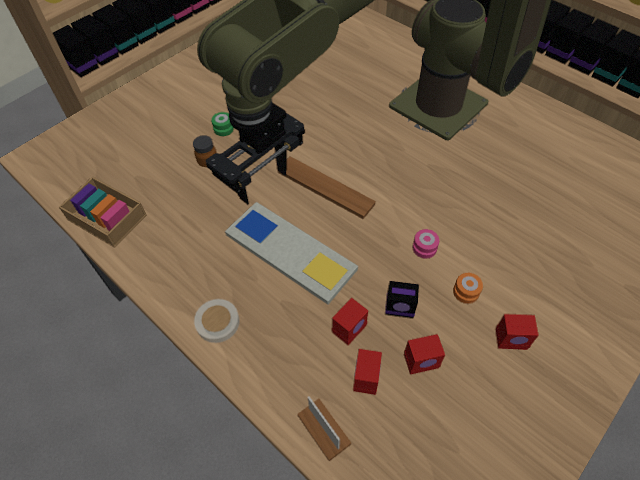

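View pics/side0.png

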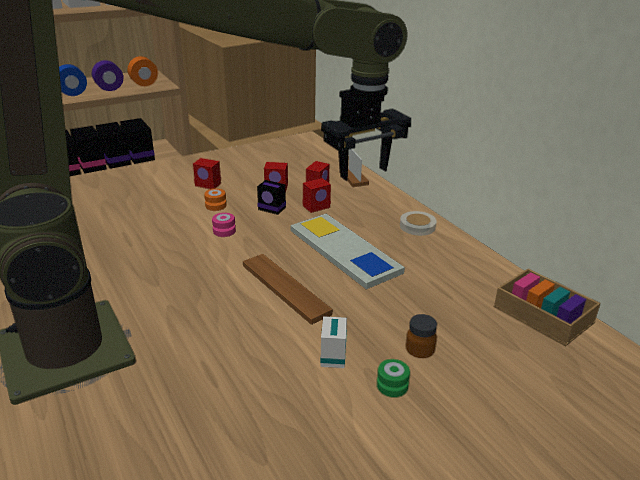

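View pics/wrist0.png

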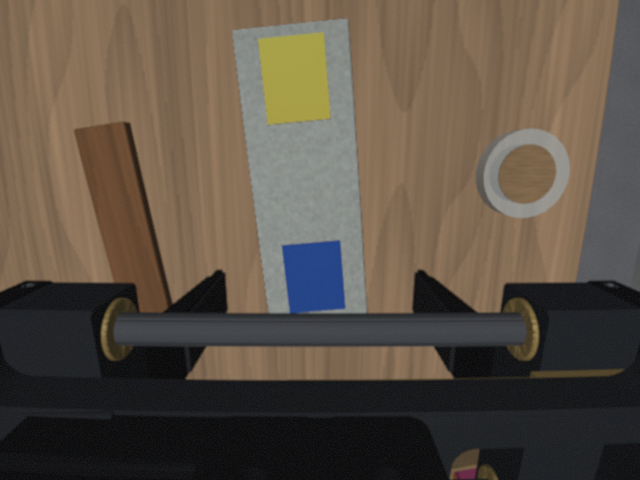

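The scene view shows the blue mat at (257,226) and the yellow mat at (326,270). The black carton is at (402,299), the orange yo-yo at (468,287), pink at (426,242), green at (222,124) and the jar at (205,150). The white carton is hidden behind the gripper there, but the side view shows it at (334,341). Next I'll measure with colour masks.

```bash
cat > h.py <<'E'
import cv2, numpy as np, pickle
def load(n): return pickle.load(open(n+'.pkl','rb'))
def snap(n,tag):
    from bench import imaging
    c=imaging.capture(n); pickle.dump(c,open(f'{n}{tag}.pkl','wb')); cv2.imwrite(f'pics/{n}{tag}.png',c['frame']); return c
def ray(c,uv,z):
    uv=np.asarray(uv,float).reshape(-1,1,2)
    p=cv2.undistortPoints(uv,np.array(c['intrinsics']),np.array(c['D'])).reshape(-1,2)
    R=np.array(c['R']);t=np.array(c['t']).ravel()
    d=np.c_[p,np.ones(len(p))]@R; o=-R.T@t
    return (o+d*((z-o[2])/d[:,2])[:,None])[:,:2]
def proj(c,X):
    r,_=cv2.Rodrigues(np.array(c['R'])); return cv2.projectPoints(np.asarray(X,float).reshape(-1,1,3),r,np.array(c['t']).ravel(),np.array(c['intrinsics']),np.array(c['D']))[0].reshape(-1,2)
def mask(c,h0,h1,s0,v0,roi=None,s1=255,v1=255):
    hsv=cv2.cvtColor(c['frame'],cv2.COLOR_BGR2HSV)
    m=cv2.inRange(hsv,(h0,s0,v0),(h1,s1,v1))
    if roi is not None:
        k=np.zeros_like(m);x0,y0,x1,y1=roi;k[y0:y1,x0:x1]=255;m&=k
    return m
def big(m):
    cs,_=cv2.findContours(m,cv2.RETR_EXTERNAL,cv2.CHAIN_APPROX_NONE)
    return max(cs,key=cv2.contourArea)
def rect(c,cnt,z):
    w=ray(c,cnt.reshape(-1,2),z)
    (cx,cy),(a,b),_=r=cv2.minAreaRect((w*1000).astype(np.float32))
    bx=cv2.boxPoints(r); e=[bx[1]-bx[0],bx[2]-bx[1]]; l=max(e,key=np.linalg.norm)
    ang=np.degrees(np.arctan2(l[1],l[0]))%180
    return np.round([cx,cy,min(a,b),max(a,b),ang],1)
E
python3 - <<'E'
from h import *
for n in ['scene','side','wrist']:
    c=load(n+'0')
    for nm,h in (('blue',(105,125,150,60)),('yel',(22,34,120,80))):
        roi={'scene':(220,190,370,310),'side':(280,200,420,300),'wrist':(220,20,380,320)}[n]
        print(n,nm,rect(c,big(mask(c,*h,roi)),.02))
c=load('scene0'); d=load('side0')
v=[c['frame'][180:340,200:520],d['frame'][170:410,180:460]]
cv2.imwrite('pics/a.png',cv2.resize(v[0],None,fx=2.5,fy=2.5,interpolation=cv2.INTER_CUBIC))
cv2.imwrite('pics/b.png',cv2.resize(v[1],None,fx=2.5,fy=2.5,interpolation=cv2.INTER_CUBIC))
E
```

```text
scene blue [642.4 -58.7  59.8  75.8  95.2]
scene yel [625.2 140.1  61.7  76.9  95. ]
side blue [640.  -64.5  61.4  77.2  95.5]
side yel [623.  134.2  62.   78.5  94.8]
wrist blue [642.5 -59.2  59.7  76.7  95.2]
wrist yel [624.7 140.5  60.6  76.7  95.2]
```

View pics/a.png

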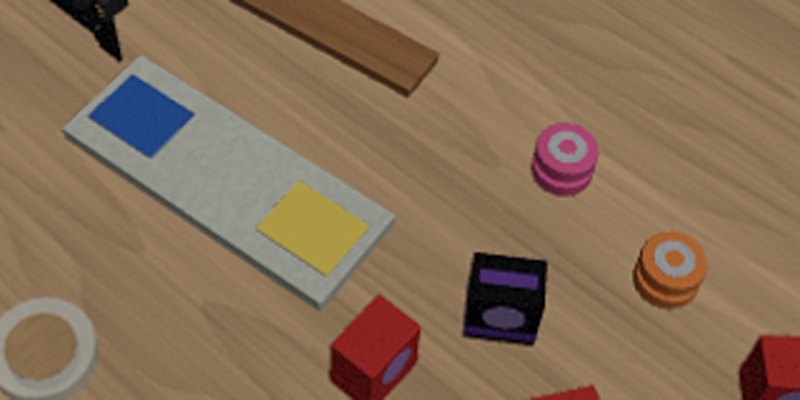

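View pics/b.png

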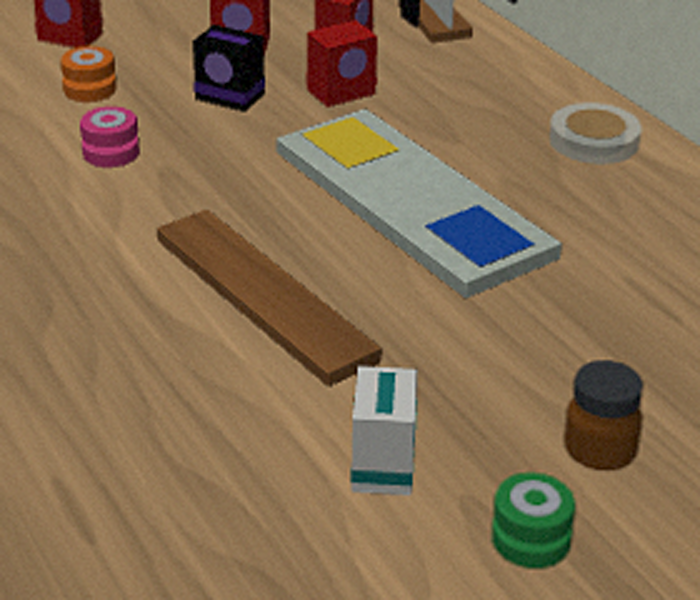

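Run:
```python
from h import *
c=load('scene0'); d=load('side0')
def enh(f,x0,y0,x1,y1,s):
    f=f[y0:y1,x0:x1].astype(float); f=255*(np.clip(f/255,0,1))**.45
    return cv2.resize(f.astype(np.uint8),None,fx=s,fy=s,interpolation=cv2.INTER_CUBIC)
a=enh(c['frame'],380,275,430,325,8); b=enh(d['frame'],315,310,365,370,8)
b=cv2.resize(b,(333,400)); e=enh(d['frame'],250,175,295,220,8.8)
cv2.imwrite('pics/c.png',cv2.resize(np.hstack([a[:,:400],cv2.resize(b,(333,400))]),(733,400)))
cv2.imwrite('pics/d.png',e)
# yoyos: silhouettes; use white ring on top z=.04
for nm,roi in (('orange',(450,268,490,305)),('pink',(410,225,442,260)),('green',(208,110,236,138))):
    m=mask(c,0,179,0,140,roi,s1=50)
    cn=big(m); p=cv2.minEnclosingCircle(ray(c,cn.reshape(-1,2),.04).astype(np.float32)*1000); print('scene',nm,p)
for nm,roi in (('orange',(202,188,230,212)),('pink',(210,210,238,238)),('green',(375,358,412,396))):
    m=mask(d,0,179,0,120,roi,s1=70)
    cn=big(m); p=cv2.minEnclosingCircle(ray(d,cn.reshape(-1,2),.04).astype(np.float32)*1000); print('side',nm,p)
# plank mask
hsv=cv2.cvtColor(d['frame'],cv2.COLOR_BGR2HSV)
for p in [(288,287),(270,270),(250,300),(300,330),(322,312)]: print(p,hsv[p[1],p[0]])
```

```text
scene orange ((453.57421875, 394.432861328125), 16.506053924560547)
scene pink ((421.0681457519531, 260.4641418457031), 16.435829162597656)
scene green ((470.1796569824219, -375.3191223144531), 15.300768852233887)
side orange ((452.10693359375, 389.5675964355469), 16.568071365356445)
side pink ((420.7806396484375, 256.6588134765625), 17.003089904785156)
side green ((470.2154541015625, -378.8023986816406), 17.467239379882812)
(288, 287) [ 13 155 115]
(270, 270) [ 16 165 116]
(250, 300) [ 17 112 139]
(300, 330) [ 16 107 158]
(322, 312) [ 13 154 111]
```

View pics/c.png

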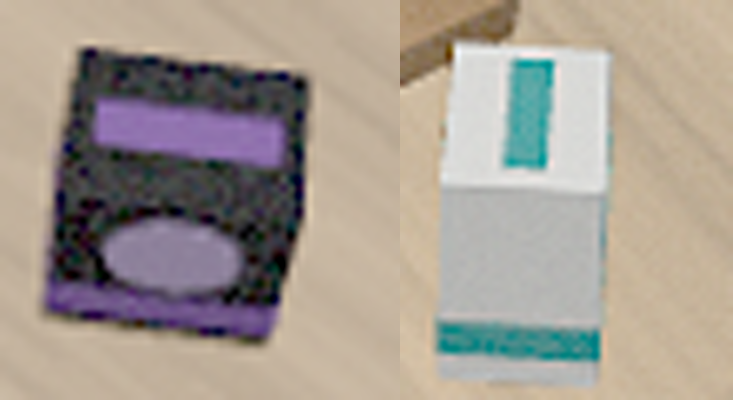

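View pics/d.png

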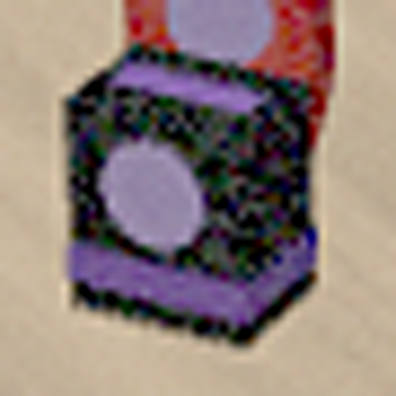

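The enhanced crops show the purple and teal bands running centrally along the long axis of each carton's top. I'll use each band's rectangle at z = 70 mm, and check it against the top corners.

Run:
```python
from h import *
c=load('scene0'); d=load('side0')
m=mask(c,120,150,80,50,(385,284,420,299)); print('black band scene',rect(c,big(m),.07), cv2.boundingRect(big(m)))
m=mask(d,118,155,70,50,(255,178,290,190)); print('black band side',rect(d,big(m),.07),cv2.boundingRect(big(m)))
m=mask(d,80,100,80,50,(325,315,340,338)); print('white band side',rect(d,big(m),.07),cv2.boundingRect(big(m)))
print('black top back corners',ray(c,[(380+82/8,275+48/8),(380+308/8,275+72/8)],.07)*1000)
print('black bottom front', ray(c,[(380+45/8,275+318/8),(380+268/8,275+342/8)],.0)*1000)
q=[(455,42),(610,48),(605,192),(442,184)]
q=[(315+(x-400)/333*50,310+y/400*60) for x,y in q]; w=ray(d,q,.07)*1000; print('white top',w,w.mean(0),np.linalg.norm(np.diff(w,axis=0),axis=1))
m=mask(d,5,15,135,60,(235,245,335,325)); m=cv2.morphologyEx(m,cv2.MORPH_OPEN,np.ones((3,3)));cn=big(m);print('plank',rect(d,cn,.015),cv2.boundingRect(cn))
cv2.imwrite('pics/e.png',cv2.resize(m[230:340,220:350],None,fx=4,fy=4))
# plank top corners from crop b
q=[(158,232),(207,210),(381,352),(332,375)]
q=[(180+x/2.5,170+y/2.5) for x,y in q];w=ray(d,q,.015)*1000;print(w,w.mean(0),np.linalg.norm(np.diff(w,axis=0),axis=1))
# plank right-end from scene crop a
q=[(438,58),(409,90)]
q=[(200+x/2.5,180+y/2.5) for x,y in q];print(ray(c,q,.015)*1000)
```

```text
black band scene [576.8 310.6  13.4  46.4 123.9] (392, 287, 24, 9)
black band side [575.9 305.8  13.8  46.4 122.8] (263, 182, 17, 6)
white band side [ 419.7 -262.9   11.9   43.2   55.9] (330, 319, 8, 16)
black top back corners [[576.12470187 276.68655508]
 [543.32386411 323.4141444 ]]
black bottom front [[610.52623303 299.94610112]
 [576.91984844 347.45451513]]
white top [[ 417.72430477 -228.69753283]
 [ 453.71297633 -251.66591664]
 [ 420.21889169 -302.03448264]
 [ 384.41098631 -278.46195088]] [ 419.01678977 -265.21497075] [42.69345542 60.4883968  42.87039002]
plank [435.3 -38.1  63.  264.8  97. ] (243, 254, 88, 69)
[[ 394.96480829   82.66261957]
 [ 449.06414976   94.55074678]
 [ 479.01991583 -162.85489037]
 [ 430.23062653 -169.19112916]] [438.3198751 -38.7081633] [ 55.39012833 259.14283698  49.19901089]
[[404.15099192 101.7934737 ]
 [452.08397651 105.82635207]]
```

View pics/e.png

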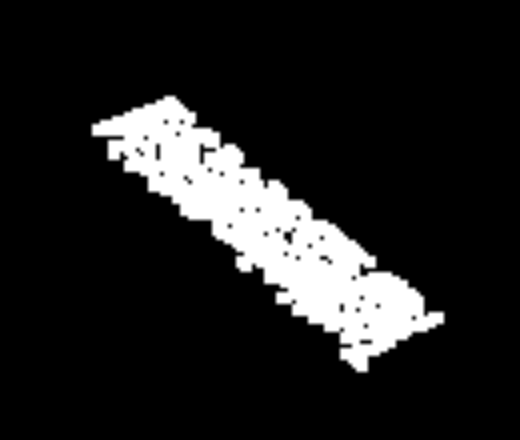

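Scene and wrist agree on the board: centre (633.7, 40.6), long axis at 95.2°. The side camera reads about 5 mm low in y. I'll start with the orange yo-yo and stop short of it to check with the wrist camera.

{"fn": "step_arm", "kwargs": {
  "motion": [
    [-10, 15, 0, 0, 100],
    [-18, 30, 0, 0, 100],
    [-18, 30, 0, 0, 100],
    [-18, 30, 0, 0, 100],
    [-18, 30, 0, 0, 100],
    [-18, 30, 0, 0, 100],
    [-18, 30, 0, 0, 100],
    [-18, 30, 0, 0, 100],
    [-18, 30, 0, 0, 100],
    [-18, 30, 0, 0, 100],
    [-18, 30, 0, 0, 100],
    [-5, 10, 0, 0, 100],
    [0, 0, 0, 0, 100],
    [0, 0, 0, 0, 100]
  ]
}}

```text
time_s: 1.32
tcp_pos: [0.4545, 0.3251, 0.2145]
tcp_rot: [[0.0, -0.002, 1.0], [-0.001, 1.0, 0.002], [-1.0, -0.001, 0.0]]
ft_force: [0.3, -0.5, 0.0]
width: 0.0944
```

Run:
```python
from h import *
from bench import manip
s=manip.read_state(); print(s['time_s'],s['tcp_pos'],s['ft_force'])
for n in ['wrist','scene']: c=snap(n,'1')
```

```text
1.3167 [0.45450468 0.32506137 0.21450498] [ 0.28244775 -0.49585392  0.00700979]
```

View pics/wrist1.png

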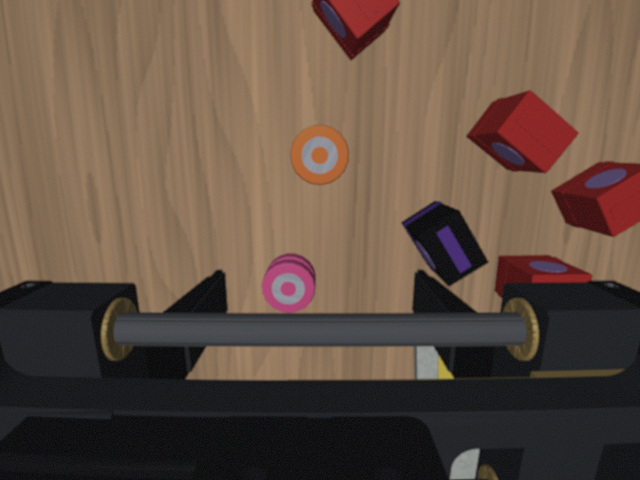

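View pics/scene1.png

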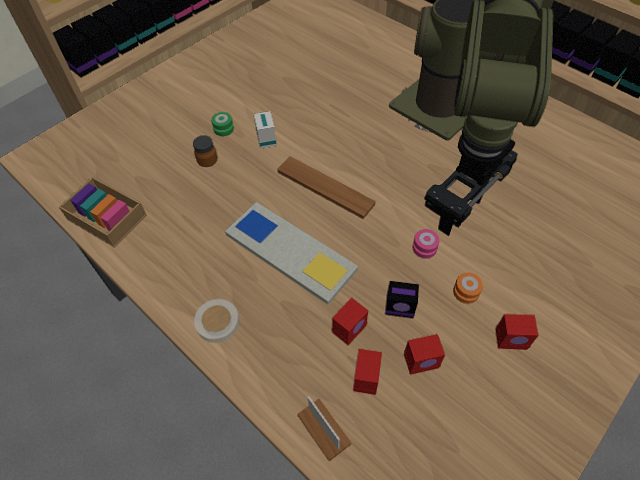

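The wrist view shows orange at (320,154), pink at (288,288) and the black carton at (450,243). The scene view is now unobstructed, with the white carton at (265,129) and the plank at (326,187).

Run:
```python
from h import *
w=load('wrist1'); c=load('scene1')
def ring(c,roi,v=140,s=50):
    return np.round(cv2.minEnclosingCircle(ray(c,big(mask(c,0,179,0,v,roi,s1=s)).reshape(-1,2),.04).astype(np.float32)*1000)[0],1)
print('orange wrist',ring(w,(288,120,352,190)),'scene',ring(c,(450,268,490,305)))
cn=big(mask(w,3,20,150,100,(280,115,360,195)));print('orange whole wrist',cv2.minEnclosingCircle(ray(w,cn.reshape(-1,2),.04).astype(np.float32)*1000))
print('pink wrist',ring(w,(260,262,316,313)),'scene',ring(c,(410,225,442,260)))
print('green scene',ring(c,(208,110,236,138)))
print('black wrist',rect(w,big(mask(w,120,150,80,50,(425,215,475,280))),.07))
m=mask(c,120,150,80,50,(385,284,420,299)); print('black scene',rect(c,big(m),.07))
m=mask(c,80,100,60,40,(255,110,277,137)); cn=big(m);print('white scene',rect(c,cn,.07),cv2.boundingRect(cn))
cv2.imwrite('pics/f.png',cv2.resize(c['frame'][100:220,245:385],None,fx=5.5,fy=5,interpolation=cv2.INTER_CUBIC))
print(-np.array(w['R']).T@w['t'],w['R'])
```

```text
orange wrist [453.7 394.5] scene [453.6 394.4]
orange whole wrist ((453.50433349609375, 394.50006103515625), 27.18644142150879)
pink wrist [421.4 260.5] scene [421.1 260.5]
green scene [ 470.5 -376.7]
black wrist [577.7 310.7  13.7  48.  124.1]
black scene [576.8 310.6  13.4  46.4 123.9]
white scene [ 419.8 -260.8   10.    43.8   55.9] (261, 114, 6, 12)
[0.45431043 0.3941528  0.3852949 ] [[ 9.99997275e-01  1.86225837e-03 -1.40780183e-03]
 [ 2.14612949e-03 -9.70659268e-01  2.40449537e-01]
 [-9.18716728e-04 -2.40451903e-01 -9.70660620e-01]]
```

View pics/f.png

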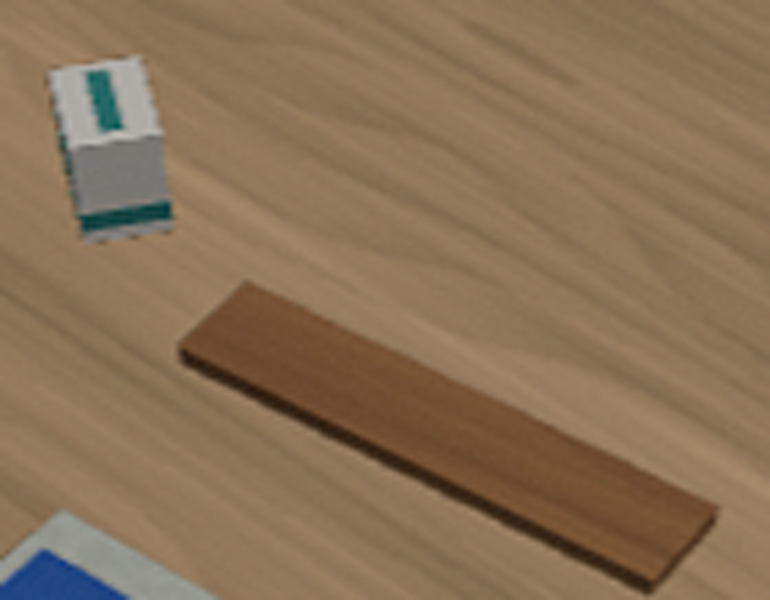

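{"fn": "step_arm", "kwargs": {
  "motion": [
    [0, 34, 0, 0, 100],
    [-1, 35, 0, 0, 100],
    [0, 0, 0, 0, 100],
    [0, 0, -40, 0, 100],
    [0, 0, -40, 0, 100],
    [0, 0, -40, 0, 100],
    [0, 0, -40, 0, 100],
    [0, 0, -24, 0, 100],
    [0, 0, -16, 0, 100],
    [0, 0, -8, 0, 100],
    [0, 0, 0, 0, 100],
    [0, 0, 0, 0, 100]
  ]
}}

```text
time_s: 2.42
tcp_pos: [0.455, 0.3934, 0.0072]
tcp_rot: [[0.0, 0.001, 1.0], [0.0, 1.0, -0.001], [-1.0, 0.0, 0.0]]
ft_force: [0.6, 0.1, 0.2]
width: 0.0951
```

Run:
```python
from h import *
c=load('scene1')
q=[(247,283),(717,508),(652,583),(181,348)]
w=ray(c,[(245+x/5.5,100+y/5) for x,y in q],.015)*1000
print(w,w.mean(0),np.linalg.norm(w-np.roll(w,1,0),axis=1)); d=w[1]-w[0]+w[2]-w[3]; print(np.degrees(np.arctan2(d[1],d[0])))
```

```text
[[ 432.25954162 -157.20875661]
 [ 400.09880443   98.99159021]
 [ 453.52044764  106.86364632]
 [ 484.27347789 -148.21966731]] [442.5380679  -24.89329685] [ 52.78497223 258.21101977  53.99852989 256.93042981]
97.01501673478691
```

{"fn": "step_arm", "kwargs": {
  "motion": [
    [0, 0, 0, 0, 40],
    [0, 0, 0, 0, 40],
    [0, 0, 0, 0, 40],
    [0, 0, 0, 0, 40],
    [0, 0, 0, 0, 40],
    [0, 0, 0, 0, 40]
  ],
  "force": 20
}}

```text
time_s: 2.92
tcp_pos: [0.4541, 0.3942, 0.007]
tcp_rot: [[0.0, -0.0, 1.0], [0.0, 1.0, 0.0], [-1.0, 0.0, 0.0]]
ft_force: [0.1, -0.6, -0.0]
width: 0.0608
```

{"fn": "step_arm", "kwargs": {
  "motion": [
    [0, 0, 0, 0, 30],
    [0, 0, 0, 0, 30],
    [0, 0, 0, 0, 30]
  ]
}}

```text
time_s: 3.17
tcp_pos: [0.454, 0.3941, 0.0068]
tcp_rot: [[-0.0, -0.0, 1.0], [0.0, 1.0, 0.0], [-1.0, 0.0, -0.0]]
ft_force: [-1.1, 0.2, 1.2]
width: 0.0556
```

{"fn": "step_arm", "kwargs": {
  "motion": [
    [0, 0, 20, 0, 30],
    [0, 0, 40, 0, 30],
    [0, 0, 40, 0, 30],
    [7, -14, 35, 0, 30],
    [15, -29, 15, 0, 30],
    [15, -29, 0, 0, 30],
    [15, -29, 0, 0, 30],
    [15, -29, 0, 0, 30],
    [15, -29, 0, 0, 30],
    [15, -29, 0, 0, 30],
    [15, -29, 0, 0, 30],
    [15, -29, 0, 0, 30],
    [15, -29, 0, 0, 30],
    [15, -29, 0, 0, 30],
    [15, -29, 0, 0, 30],
    [15, -29, 0, 0, 30],
    [7.7, -20.5, 0, 0, 30],
    [0, 0, 0, 0, 30],
    [0, 0, 0, 0, 30]
  ]
}}

```text
time_s: 4.75
tcp_pos: [0.6486, 0.0105, 0.156]
tcp_rot: [[-0.001, 0.002, 1.0], [0.0, 1.0, -0.002], [-1.0, 0.0, -0.001]]
ft_force: [0.1, 0.7, -1.1]
width: 0.0558
```

{"fn": "step_arm", "kwargs": {
  "motion": [
    [-15, 30, 0, 0, 30],
    [0, 0, 0, 0, 30],
    [0, 0, -40, 0, 30],
    [0, 0, -40, 0, 30],
    [0, 0, -30, 0, 30],
    [0, 0, -12, 0, 30],
    [0, 0, -4, 0, 30],
    [0, 0, 0, 0, 30],
    [0, 0, 0, 0, 30]
  ]
}}

```text
time_s: 5.5
tcp_pos: [0.6353, 0.0419, 0.0329]
tcp_rot: [[0.003, -0.001, 1.0], [0.0, 1.0, 0.001], [-1.0, 0.0, 0.003]]
ft_force: [0.4, -0.2, -1.1]
width: 0.0558
```

{"fn": "step_arm", "kwargs": {
  "motion": [
    [-1, -1, -4, 0, 30],
    [0, 0, -3, 0, 30],
    [0, 0, 0, 0, 30],
    [0, 0, 0, 0, 30]
  ]
}}

```text
time_s: 5.83
tcp_pos: [0.6337, 0.0403, 0.0249]
tcp_rot: [[0.002, 0.0, 1.0], [-0.0, 1.0, -0.0], [-1.0, -0.0, 0.002]]
ft_force: [0.5, -0.7, 1.2]
width: 0.0551
```

{"fn": "step_arm", "kwargs": {
  "motion": [
    [0, 0, 0, 0, 60],
    [0, 0, 0, 0, 80],
    [0, 0, 0, 0, 80],
    [0, 0, 0, 0, 80],
    [0, 0, 0, 0, 80],
    [0, 0, 30, 0, 80],
    [0, 0, 40, 0, 80],
    [0, 0, 40, 7, 70],
    [0, 0, 30, 7, 70],
    [0, 0, 30, 7, 70],
    [0, 0, 0, 7, 70],
    [0, 0, 0, 6, 70],
    [0, 0, 0, 0, 70]
  ]
}}

```text
time_s: 6.92
tcp_pos: [0.633, 0.0405, 0.1946]
tcp_rot: [[0.001, -0.561, 0.828], [-0.0, 0.828, 0.561], [-1.0, -0.001, 0.001]]
ft_force: [0.0, 0.2, -0.5]
width: 0.0668
```

Run:
```python
from h import *
c=load('scene1')
m=mask(c,0,8,150,60)|mask(c,172,179,150,60)
cs,_=cv2.findContours(m,cv2.RETR_EXTERNAL,cv2.CHAIN_APPROX_NONE)
for k in cs:
    if cv2.contourArea(k)>200:
        h=cv2.convexHull(k).reshape(-1,2); i=h[np.argmin(h[:,1])]
        print(cv2.boundingRect(k),'top bounds @70', ray(c,cv2.approxPolyDP(cv2.convexHull(k),3,True).reshape(-1,2),.07).round(3).tolist())
```

```text
(353, 349, 29, 46) top bounds @70 [[0.73, 0.324], [0.707, 0.358], [0.776, 0.4], [0.795, 0.365]]
(407, 334, 38, 40) top bounds @70 [[0.609, 0.413], [0.63, 0.447], [0.654, 0.455], [0.703, 0.423], [0.654, 0.381]]
(498, 314, 40, 36) top bounds @70 [[0.448, 0.532], [0.484, 0.559], [0.513, 0.559], [0.552, 0.515], [0.486, 0.487]]
(332, 298, 36, 47) top bounds @70 [[0.658, 0.244], [0.658, 0.283], [0.687, 0.302], [0.738, 0.301], [0.737, 0.262], [0.717, 0.244]]
```

{"fn": "step_arm", "kwargs": {
  "motion": [
    [-3, 15, 0, 0, 70],
    [-7, 34, 0, 0, 70],
    [-7, 34, 0, 0, 70],
    [-7, 34, 0, 0, 70],
    [-7, 34, 0, 0, 70],
    [-7, 34, 0, 0, 70],
    [-7, 34, 0, 0, 70],
    [-7, 34, 0, 0, 70],
    [-4, 17, 0, 0, 70],
    [0, 0, 0, 0, 70],
    [0, 0, -30, 0, 70],
    [0, 0, -40, 0, 70],
    [0, 0, 0, 0, 70],
    [0, 0, 0, 0, 70]
  ]
}}

```text
time_s: 8.08
tcp_pos: [0.5742, 0.3092, 0.1201]
tcp_rot: [[-0.007, -0.558, 0.83], [-0.003, 0.83, 0.558], [-1.0, 0.001, -0.008]]
ft_force: [0.6, 0.1, -0.1]
width: 0.0665
```

Run:
```python
from h import *
from bench import manip
c=snap('scene','2')
cn=big(mask(c,3,20,150,100,(240,190,360,290)))
print('orange ring',cv2.minEnclosingCircle(ray(c,big(mask(c,0,179,0,150,(275,225,310,255),s1=35)).reshape(-1,2),.058).astype(np.float32)*1000))
cv2.imwrite('pics/g.png',cv2.resize(c['frame'][190:340,220:440],None,fx=3.6,fy=3.6,interpolation=cv2.INTER_CUBIC))
s=manip.read_state();print(s['time_s'],s['tcp_pos'])
```

```text
orange ring ((618.720703125, 67.8708267211914), 39.07978057861328)
8.1333 [0.57615704 0.30998477 0.12317769]
```

View pics/g.png

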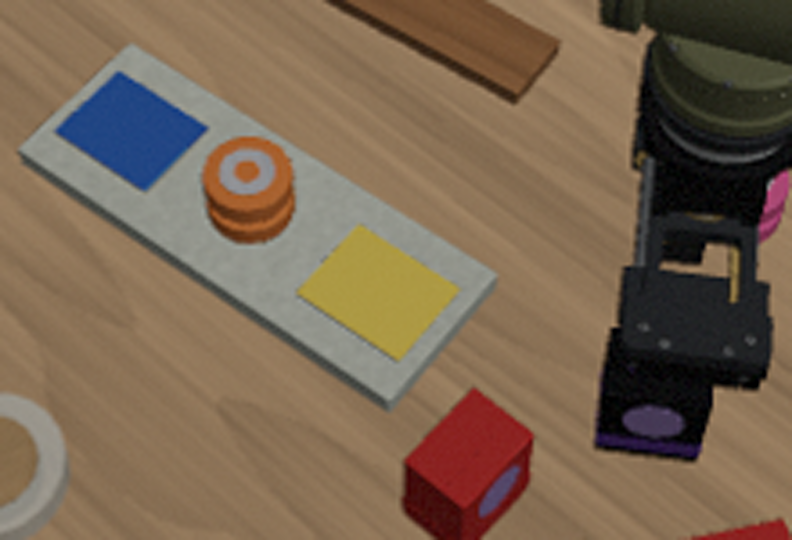

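The orange yo-yo lies flat between the mats, with its ring at about (288.6, 237.8) in the scene image. I'll now descend on the black carton.

{"fn": "step_arm", "kwargs": {
  "motion": [
    [1, 0.7, -30, 0, 70],
    [0, 0, -40, 0, 70],
    [0, 0, -22, 0, 70],
    [0, 0, -9, 0, 70],
    [0, 0, 0, 0, 70],
    [0, 0, 0, 0, 70]
  ]
}}

```text
time_s: 8.63
tcp_pos: [0.5794, 0.3117, 0.0251]
tcp_rot: [[0.003, -0.559, 0.829], [0.001, 0.829, 0.559], [-1.0, -0.001, 0.003]]
ft_force: [0.6, 0.0, 1.1]
width: 0.0665
```

Run:
```python
from h import *
c=load('scene2')
m=cv2.morphologyEx(mask(c,3,20,150,100,(270,220,308,262)),cv2.MORPH_OPEN,np.ones((3,3)))
h=cv2.convexHull(big(m)); print(cv2.boundingRect(h))
print(ray(c,[(288.6,237.8)],.058)*1000)
f=c['frame'][222:256,272:306]; hsv=cv2.cvtColor(f,cv2.COLOR_BGR2HSV); r=cv2.inRange(hsv,(100,5,110),(140,90,255))
k=cv2.moments(r,True); print(k['m00'],272+k['m10']/k['m00'],222+k['m01']/k['m00'])
print(ray(c,[(272+k['m10']/k['m00'],222+k['m01']/k['m00'])],.058)*1000)
```

```text
(277, 228, 25, 29)
[[633.46911774  41.8858581 ]]
83.0 287.2409638554217 236.66265060240963
[[633.31708059  37.55251237]]
```

Orange reads about (633.4, 40), close to the target. I'll grip the black carton.

{"fn": "step_arm", "kwargs": {
  "motion": [
    [-1, -0.5, -1, 0, 25],
    [0, 0, 0, 0, 25],
    [0, 0, 0, 0, 25],
    [0, 0, 0, 0, 25],
    [0, 0, 0, 0, 25],
    [0, 0, 0, 0, 25]
  ],
  "force": 20
}}

```text
time_s: 9.13
tcp_pos: [0.5774, 0.311, 0.023]
tcp_rot: [[0.002, -0.559, 0.829], [0.001, 0.829, 0.559], [-1.0, -0.0, 0.002]]
ft_force: [-0.4, -0.2, 5.3]
width: 0.0439
```

{"fn": "step_arm", "kwargs": {
  "motion": [
    [0, 0, 20, 0, 25],
    [0, 0, 40, 0, 25],
    [0, 0, 40, 0, 25],
    [2, -12, 30, 0, 25],
    [5, -28, 10, -7, 25],
    [5, -28, 0, -7, 25],
    [5, -28, 0, -7, 25],
    [5, -28, 0, -7, 25],
    [5, -28, 0, -0.9, 25],
    [5, -28, 0, 0, 25],
    [5, -28, 0, 0, 25],
    [5, -28, 0, 0, 25],
    [5, -28, 0, 0, 25],
    [5, -28, 0, 0, 25],
    [5, -28, 0, 0, 25],
    [5, -28, 0, 0, 25],
    [3, -15, 0, 0, 25],
    [0, 0, 0, 0, 25],
    [0, 0, 0, 0, 25]
  ]
}}

```text
time_s: 10.72
tcp_pos: [0.6414, -0.0524, 0.161]
tcp_rot: [[-0.001, -0.087, 0.996], [0.001, 0.996, 0.087], [-1.0, 0.001, -0.001]]
ft_force: [0.9, 0.8, -1.0]
width: 0.0437
```

{"fn": "step_arm", "kwargs": {
  "motion": [
    [1, -6.5, 0, 0, 25],
    [0, 0, -40, 0, 25],
    [0, 0, -40, 0, 25],
    [0, 0, -22, 0, 25],
    [0, 0, -8, 0, 25],
    [0, 0, 0, 0, 25],
    [0, 0, 0, 0, 25],
    [0, 0, 0, 0, 25]
  ]
}}

```text
time_s: 11.38
tcp_pos: [0.6447, -0.0587, 0.0544]
tcp_rot: [[0.004, -0.09, 0.996], [-0.001, 0.996, 0.09], [-1.0, -0.001, 0.004]]
ft_force: [0.7, -0.3, -0.5]
width: 0.0437
```

Run:
```python
from h import *
from bench import manip
c=snap('scene','3'); s=manip.read_state(); print(s['tcp_pos'],s['ft_force'])
cv2.imwrite('pics/h.png',cv2.resize(c['frame'][140:340,180:440],None,fx=3,fy=3,interpolation=cv2.INTER_CUBIC))
```

```text
[ 0.64479826 -0.05886805  0.0547426 ] [ 0.87559618  0.52992667 -0.14395328]
```

View pics/h.png

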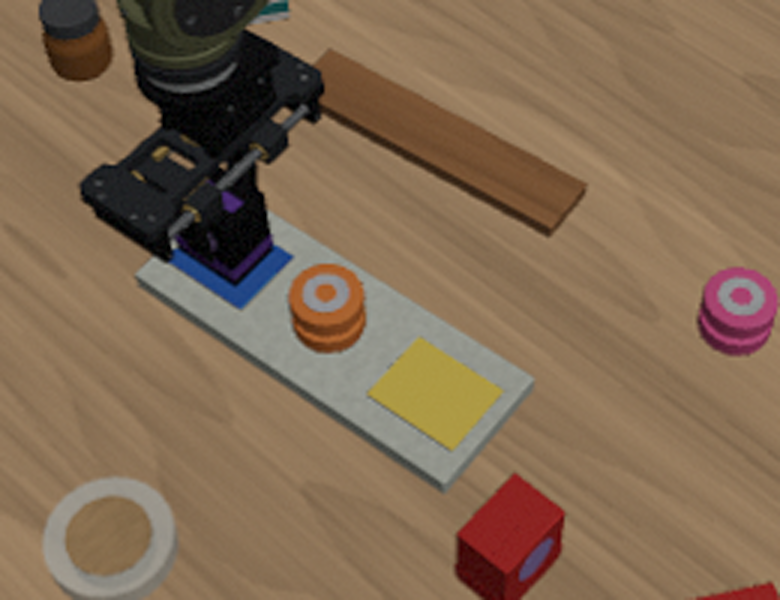

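The black carton hangs just above the blue mat, aligned with it. I'll lower it the last 11 mm.

{"fn": "step_arm", "kwargs": {
  "motion": [
    [-2, 0, -8, 0, 25],
    [0, 0, -2.5, 0, 25],
    [0, 0, 0, 0, 25],
    [0, 0, 0, 0, 25]
  ]
}}

```text
time_s: 11.77
tcp_pos: [0.6416, -0.059, 0.0427]
tcp_rot: [[0.002, -0.089, 0.996], [-0.0, 0.996, 0.089], [-1.0, -0.0, 0.002]]
ft_force: [-0.7, 1.2, 5.6]
width: 0.044
```

{"fn": "step_arm", "kwargs": {
  "motion": [
    [0, 0, 0, 0, 60],
    [0, 0, 0, 0, 70],
    [0, 0, 0, 0, 70],
    [0, 0, 0, 0, 70],
    [0, 0, 20, 0, 70],
    [0, 0, 40, 0, 70],
    [0, 0, 40, 0, 70],
    [0, 0, 35, -7, 70],
    [-10, -9, 15, -7, 70],
    [-27, -24, 0, -7, 70],
    [-27, -24, 0, -7, 70],
    [-27, -24, 0, -7, 70],
    [-27, -24, 0, -4.2, 70],
    [-27, -24, 0, 0, 70],
    [-27, -24, 0, 0, 70],
    [-27, -24, 0, 0, 70],
    [-20, -20, 0, 0, 70],
    [0, 0, 0, 0, 70],
    [0, 0, 0, 0, 70]
  ]
}}

```text
time_s: 13.35
tcp_pos: [0.4208, -0.2566, 0.191]
tcp_rot: [[0.0, 0.563, 0.826], [0.0, 0.826, -0.563], [-1.0, 0.0, 0.0]]
ft_force: [0.1, 0.2, -0.3]
width: 0.0665
```

Run:
```python
from h import *
from bench import manip
s=manip.read_state(); print(s['tcp_pos'],s['tcp_rot'][:,2])
snap('wrist','4'); c=snap('scene','4')
cv2.imwrite('pics/i.png',cv2.resize(c['frame'][100:340,180:480],None,fx=2.5,fy=2.5,interpolation=cv2.INTER_CUBIC))
m=mask(c,120,150,60,40,(240,185,285,215)); cn=big(m); print('black',rect(c,cn,.09),cv2.boundingRect(cn))
```

```text
[ 0.42082572 -0.25659335  0.19103319] [ 8.26380327e-01 -5.63112370e-01  1.19111019e-04]
black [640.8 -59.4  13.7  47.3  95.2] (243, 200, 20, 13)
```

View pics/wrist4.png

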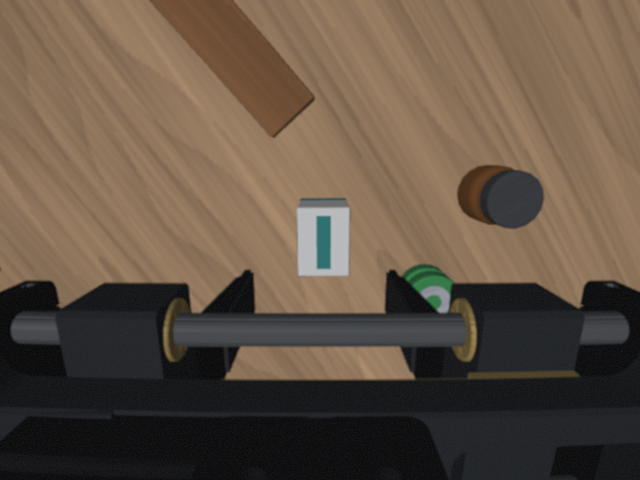

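View pics/i.png

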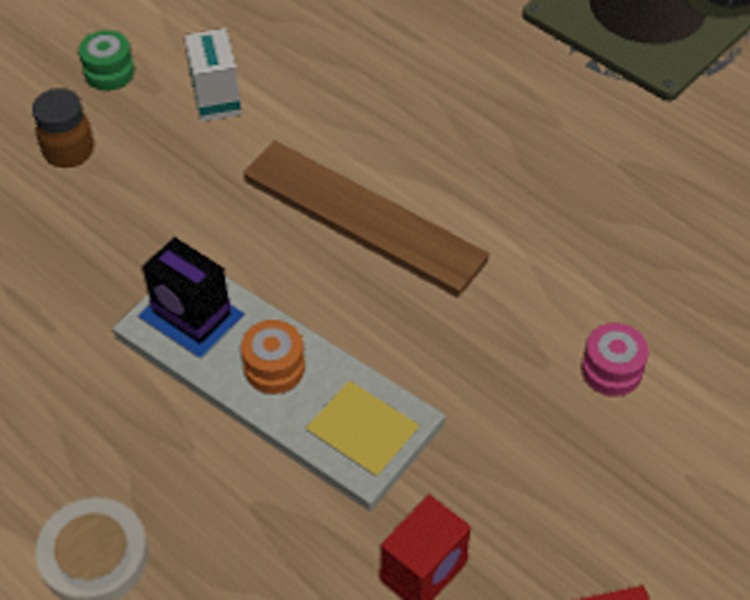

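The black carton stands on the blue mat at (640.8, -59.4), angle 95.2°. The wrist view shows the white carton at (323,242) squarely between the jaws.

Run:
```python
from h import *
w=load('wrist4')
print('white band',rect(w,big(mask(w,80,100,80,50,(305,205,345,275))),.07))
m=mask(w,0,179,0,150,(290,203,360,282),s1=40); m=cv2.morphologyEx(m|mask(w,80,100,80,50,(305,210,345,272)),cv2.MORPH_CLOSE,np.ones((3,3)))
print('white top',rect(w,big(m),.07))
print('plank end corners',ray(w,[(276,136),(313,98)],.015)*1000)
print('green',cv2.minEnclosingCircle(ray(w,big(mask(w,0,179,0,150,(415,285,460,310),s1=40)).reshape(-1,2),.04).astype(np.float32)*1000))
```

```text
white band [ 420.4 -259.8   10.2   43.5   56.1]
white top [ 420.1 -259.4   43.1   59.1   56.8]
plank end corners [[ 434.41037188 -161.42307752]
 [ 482.14391697 -153.19812315]]
green ((474.33648681640625, -375.3841552734375), 15.07780647277832)
```

{"fn": "step_arm", "kwargs": {
  "motion": [
    [-0.6, -3.5, -30, 0.3, 70],
    [0, 0, -40, 0, 70],
    [0, 0, -40, 0, 70],
    [0, 0, -35, 0, 70],
    [0, 0, -15, 0, 70],
    [0, 0, -8, 0, 70],
    [0, 0, 0, 0, 70],
    [0, 0, 0, 0, 70]
  ]
}}

```text
time_s: 14.12
tcp_pos: [0.4222, -0.2592, 0.0238]
tcp_rot: [[0.001, 0.555, 0.832], [-0.0, 0.832, -0.555], [-1.0, 0.0, 0.001]]
ft_force: [0.1, -0.5, 0.2]
width: 0.0668
```

{"fn": "step_arm", "kwargs": {
  "motion": [
    [-1.5, -0.8, -1, 0, 25],
    [0, 0, 0, 0, 25],
    [0, 0, 0, 0, 25],
    [0, 0, 0, 0, 25],
    [0, 0, 0, 0, 25],
    [0, 0, 0, 0, 25]
  ]
}}

```text
time_s: 14.62
tcp_pos: [0.4203, -0.2608, 0.0233]
tcp_rot: [[0.002, 0.556, 0.831], [-0.001, 0.831, -0.556], [-1.0, -0.0, 0.002]]
ft_force: [0.6, -1.4, 4.9]
width: 0.044
```

{"fn": "step_arm", "kwargs": {
  "motion": [
    [0, 0, 20, 0, 25],
    [0, 0, 40, 0, 25],
    [0, 0, 40, 0, 25],
    [8, 15, 35, 7, 25],
    [15, 30, 10, 7, 25],
    [15, 30, 0, 7, 25],
    [15, 30, 0, 7, 25],
    [15, 30, 0, 7, 25],
    [15, 30, 0, 4, 25],
    [15, 30, 0, 0, 25],
    [15, 30, 0, 0, 25],
    [15, 30, 0, 0, 25],
    [15, 30, 0, 0, 25],
    [15, 30, 0, 0, 25],
    [15, 30, 0, 0, 25],
    [15, 30, 0, 0, 25],
    [15, 26, 0, 0, 25],
    [0, 0, 0, 0, 25],
    [0, 0, 0, 0, 25]
  ]
}}

```text
time_s: 16.2
tcp_pos: [0.6222, 0.1419, 0.1659]
tcp_rot: [[-0.002, -0.093, 0.996], [-0.001, 0.996, 0.093], [-1.0, -0.0, -0.002]]
ft_force: [0.2, 0.4, -1.6]
width: 0.044
```

{"fn": "step_arm", "kwargs": {
  "motion": [
    [2, -1.5, 0, 0, 25],
    [0, 0, -40, 0, 25],
    [0, 0, -40, 0, 25],
    [0, 0, -20, 0, 25],
    [0, 0, -8, 0, 25],
    [0, 0, 0, 0, 25],
    [0, 0, 0, 0, 25],
    [0, 0, 0, 0, 25],
    [0, 0, 0, 0, 25]
  ]
}}

```text
time_s: 16.95
tcp_pos: [0.6265, 0.1394, 0.0621]
tcp_rot: [[0.005, -0.09, 0.996], [0.001, 0.996, 0.09], [-1.0, 0.0, 0.005]]
ft_force: [1.0, 0.3, 0.1]
width: 0.0441
```

{"fn": "step_arm", "kwargs": {
  "motion": [
    [-1, 1, -10, 0, 25],
    [0, 0, -6, 0, 25],
    [0, 0, -2, 0, 25],
    [0, 0, 0, 0, 25],
    [0, 0, 0, 0, 25]
  ]
}}

```text
time_s: 17.37
tcp_pos: [0.6242, 0.1406, 0.0427]
tcp_rot: [[0.001, -0.091, 0.996], [0.0, 0.996, 0.091], [-1.0, -0.0, 0.001]]
ft_force: [-1.4, -0.1, 6.8]
width: 0.044
```

{"fn": "step_arm", "kwargs": {
  "motion": [
    [0, 0, 0, 0, 60],
    [0, 0, 0, 0, 75],
    [0, 0, 0, 0, 80],
    [0, 0, 0, 0, 80],
    [0, 0, 20, 0, 80],
    [0, 0, 40, 0, 80],
    [0, 0, 40, 0, 80],
    [0, 0, 40, 1.9, 80],
    [-10, -10, 30, 0, 80],
    [-25, -23, 10, 0, 80],
    [-25, -23, 0, 0, 80],
    [-25, -23, 0, 0, 80],
    [-25, -23, 0, 0, 80],
    [-25, -23, 0, 0, 80],
    [-25, -23, 0, 0, 80],
    [-20, -18, 0, 0, 80],
    [0, 0, 0, 0, 80],
    [0, 0, 0, 0, 80]
  ]
}}

```text
time_s: 18.87
tcp_pos: [0.4432, -0.0262, 0.2212]
tcp_rot: [[0.001, -0.122, 0.993], [0.0, 0.993, 0.122], [-1.0, -0.0, 0.001]]
ft_force: [1.4, 0.7, -0.4]
width: 0.076
```

Run:
```python
from h import *
from bench import manip
s=manip.read_state(); print(s['tcp_pos'],s['tcp_rot'][:,2])
w=snap('wrist','5'); c=snap('scene','5')
cv2.imwrite('pics/i5.png',cv2.resize(c['frame'][100:340,180:480],None,fx=2.5,fy=2.5,interpolation=cv2.INTER_CUBIC))
m=mask(c,120,150,60,40,(240,185,285,215)); cn=big(m); print('black',rect(c,cn,.09),cv2.boundingRect(cn))
m=mask(c,80,100,60,40,(290,225,350,265)); cn=big(m); print('white',rect(c,cn,.09),cv2.boundingRect(cn))
```

```text
[ 0.44315264 -0.02618148  0.22122117] [0.99258983 0.1215071  0.00120685]
black [640.7 -59.4  13.8  47.3  95.2] (243, 200, 20, 13)
white [623.6 141.5  11.2  44.7  95.5] (316, 246, 20, 14)
```

View pics/wrist5.png

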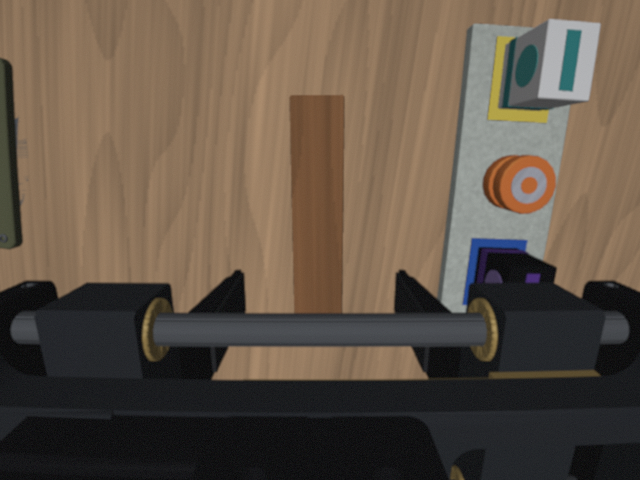

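View pics/i5.png

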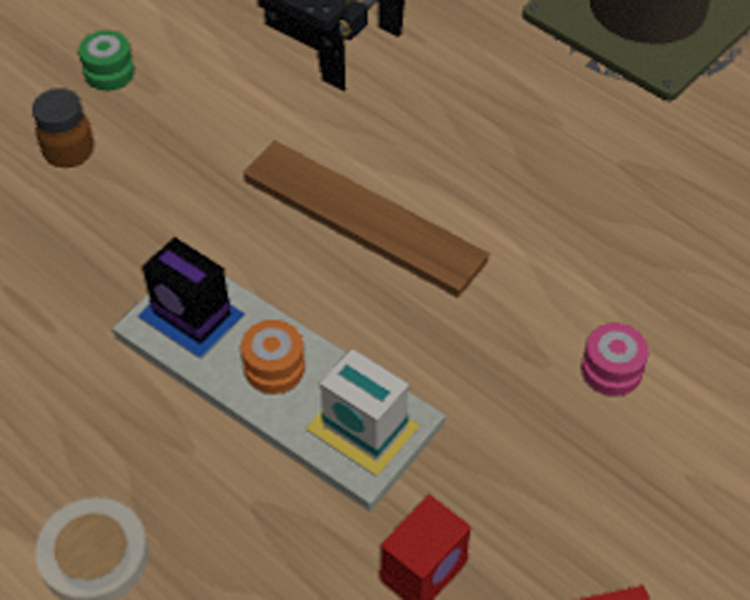

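Both cartons stand on their mats, with white at (623.6, 141.5), 95.5°. In the wrist view the plank's far end has corners at (291,96) and (344,96).

Run:
```python
from h import *
w=load('wrist5')
# edges: per-row left/right boundary of plank by hue/sat
hsv=cv2.cvtColor(w['frame'],cv2.COLOR_BGR2HSV)
print(hsv[200,[270,280,300,320,335,350,360]].tolist())
b=cv2.GaussianBlur(w['frame'],(3,3),0).astype(float)[:,:,1]
L=[];R=[]
for r in range(105,300,5):
    g=b[r-1:r+2].mean(0); d=np.diff(g)
    L.append((280+np.argmin(d[280:305])+.5,r)); R.append((330+np.argmax(d[330:358])+.5,r))
def fit(P):
    P=ray(w,P,.015)*1000; vx,vy,x,y=cv2.fitLine(P.astype(np.float32),cv2.DIST_HUBER,0,.1,.1).ravel()
    return np.array([x,y]),np.array([vx,vy])*np.sign(vy)
(l,dl),(r,dr)=fit(L),fit(R)
d=(dl+dr)/np.linalg.norm(dl+dr);n=np.array([d[1],-d[0]])
print('ang',np.degrees(np.arctan2(dl[1],dl[0])),np.degrees(np.arctan2(dr[1],dr[0])),'width',(r-l)@n)
g=b[:,300:336].mean(1); dd=np.diff(g); k=85+np.argmin(dd[85:110])+.5; print('end row',k)
e=ray(w,[(317.5,k)],.015)[0]*1000; e2=np.array([458.3,-157.3])
mid=(l+r)/2
for p,s in((e,-130),(e2,130)): 
    t=(p-mid)@d+s; print('centre',mid+d*t)
print('len',(e-e2)@d)
```

```text
[[15, 92, 158], [15, 90, 155], [13, 133, 117], [13, 126, 115], [13, 129, 117], [15, 91, 149], [14, 92, 142]]
ang 97.15266 97.15566 width 55.642883
end row 94.5
centre [440.85317982 -28.03847752]
centre [440.90648273 -28.46314541]
len 260.42800000375996
```

{"fn": "step_arm", "kwargs": {
  "motion": [
    [-2.3, -2, -30, 0.2, 80],
    [0, 0, -40, 0, 80],
    [0, 0, -40, 0, 80],
    [0, 0, -40, 0, 80],
    [0, 0, -35, 0, 80],
    [0, 0, -18, 0, 80],
    [0, 0, -6, 0, 80],
    [0, 0, 0, 0, 80],
    [0, 0, 0, 0, 80],
    [0, 0, 0, 0, 80]
  ]
}}

```text
time_s: 19.8
tcp_pos: [0.4434, -0.0277, 0.0141]
tcp_rot: [[0.004, -0.128, 0.992], [-0.001, 0.992, 0.128], [-1.0, -0.001, 0.003]]
ft_force: [-1.1, -0.2, 0.3]
width: 0.0763
```

{"fn": "step_arm", "kwargs": {
  "motion": [
    [-1.5, 0, -6, 0, 80],
    [0, 0, -3, 0, 80],
    [0, 0, 0, 0, 80],
    [0, 0, 0, 0, 80]
  ]
}}

```text
time_s: 20.13
tcp_pos: [0.4398, -0.0277, 0.0033]
tcp_rot: [[0.0, -0.127, 0.992], [-0.0, 0.992, 0.127], [-1.0, -0.0, 0.0]]
ft_force: [-0.2, 0.2, 0.3]
width: 0.076
```

{"fn": "step_arm", "kwargs": {
  "motion": [
    [1, 0, 0, 0, 45],
    [0, 0, 0, 0, 45],
    [0, 0, 0, 0, 45],
    [0, 0, 0, 0, 45],
    [0, 0, 0, 0, 45],
    [0, 0, 0, 0, 45]
  ],
  "force": 35
}}

```text
time_s: 20.63
tcp_pos: [0.4409, -0.0277, 0.0033]
tcp_rot: [[0.0, -0.127, 0.992], [-0.0, 0.992, 0.127], [-1.0, -0.0, 0.0]]
ft_force: [0.8, 0.9, -0.2]
width: 0.0549
```

{"fn": "step_arm", "kwargs": {
  "motion": [
    [0, 0, 10, 0, 45],
    [0, 0, 20, 0, 45],
    [0, 0, 25, 0, 45],
    [0, 0, 30, 0, 45],
    [0, 0, 30, 0, 45],
    [0, 0, 30, -2.1, 45],
    [0, 0, 10, 0, 45],
    [10, 3, 0, 0, 45],
    [20, 7, 0, 0, 45],
    [25, 9, 0, 0, 45],
    [28, 10, 0, 0, 45],
    [28, 10, 0, 0, 45],
    [28, 10, 0, 0, 45],
    [25, 10, 0, 0, 45],
    [20, 7, 0, 0, 45],
    [8, 3, 0, 0, 45],
    [0, 0, 0, 0, 45],
    [0, 0, 0, 0, 45],
    [0, 0, 0, 0, 45]
  ]
}}

```text
time_s: 22.22
tcp_pos: [0.6315, 0.041, 0.1575]
tcp_rot: [[-0.002, -0.091, 0.996], [-0.0, 0.996, 0.091], [-1.0, -0.0, -0.002]]
ft_force: [-0.3, -0.2, -0.5]
width: 0.0547
```

Run:
```python
from h import *
from bench import manip
s=manip.read_state(); print(s['tcp_pos'],s['tcp_rot'][:,2],s['ft_force'],s['torque'])
c=snap('scene','6'); snap('side','6')
```

```text
[0.63151696 0.04101205 0.15753014] [ 0.99588536  0.09060604 -0.00170144] [-0.2678435  -0.21706694 -0.48369198] [ 0.00367029  0.00521318 -0.00828168]
```

View pics/scene6.png

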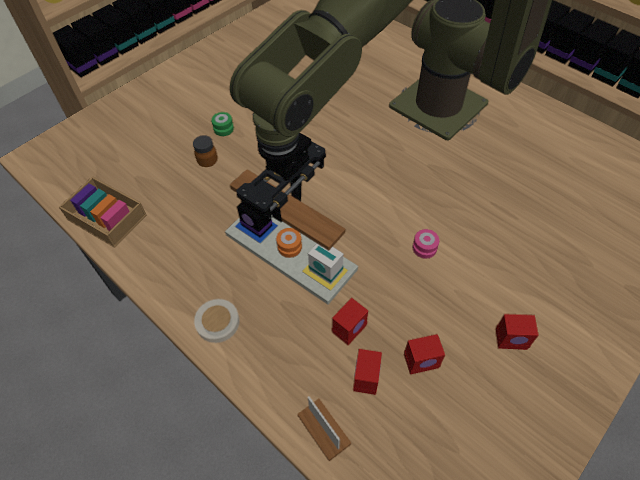

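View pics/side6.png

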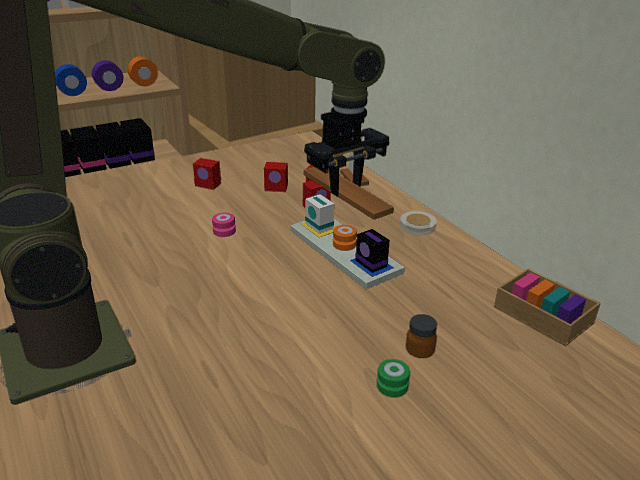

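The plank hangs level over the board. I'll lower it.

{"fn": "step_arm", "kwargs": {
  "motion": [
    [1, 0, -10, 0, 45],
    [0, 0, -20, 0, 45],
    [0, 0, -18, 0, 45],
    [0, 0, -6, 0, 45],
    [0, 0, 0, 0, 45],
    [0, 0, 0, 0, 45],
    [0, 0, 0, 0, 45]
  ]
}}

```text
time_s: 22.9
tcp_pos: [0.6345, 0.0413, 0.1055]
tcp_rot: [[0.002, -0.091, 0.996], [-0.0, 0.996, 0.091], [-1.0, -0.0, 0.002]]
ft_force: [0.0, 0.2, -0.7]
width: 0.0548
```

{"fn": "step_arm", "kwargs": {
  "motion": [
    [0, 0, -7, 0, 45],
    [0, 0, -4, 0, 45],
    [0, 0, -1, 0, 45],
    [0, 0, 0, 0, 45],
    [0, 0, 0, 0, 45]
  ]
}}

```text
time_s: 23.32
tcp_pos: [0.6344, 0.0413, 0.0931]
tcp_rot: [[0.002, -0.091, 0.996], [-0.0, 0.996, 0.091], [-1.0, -0.0, 0.002]]
ft_force: [-0.3, 0.3, 4.9]
width: 0.0544
```

{"fn": "step_arm", "kwargs": {
  "motion": [
    [0, 0, 0, 0, 60],
    [0, 0, 0, 0, 75],
    [0, 0, 0, 0, 85],
    [0, 0, 0, 0, 85],
    [0, 0, 0, 0, 85],
    [0, 0, 15, 0, 85],
    [0, 0, 35, 0, 85],
    [0, 0, 40, 0, 85],
    [0, 0, 30, 0, 85],
    [0, 0, 0, 0, 85]
  ]
}}

```text
time_s: 24.15
tcp_pos: [0.6381, 0.0414, 0.223]
tcp_rot: [[0.015, -0.091, 0.996], [-0.0, 0.996, 0.091], [-1.0, -0.002, 0.015]]
ft_force: [1.2, -0.1, 1.3]
width: 0.0811
```

Run:
```python
from h import *
d=load('side6'); c=load('scene6')
def tri(a,b):
    P=[]
    for k,uv in((c,a),(d,b)):
        p=cv2.undistortPoints(np.array([[uv]],float),np.array(k['intrinsics']),np.array(k['D'])).ravel()
        P.append((np.c_[k['R'],np.ravel(k['t'])],p))
    X=cv2.triangulatePoints(P[0][0],P[1][0],P[0][1].reshape(2,1),P[1][1].reshape(2,1)).ravel(); return (X[:3]/X[3]*1000).round(1)
print('jar cap',ray(c,[(203.5,143.5)],.065)*1000, ray(d,[(423,323)],.065)*1000, tri((203.5,143.5),(423,323)))
```

```text
jar cap [[ 576.14073154 -313.88086634]] [[ 570.5305928 -328.2075049]] [ 574.3 -321.2   58.5]
```

{"fn": "step_arm", "kwargs": {
  "motion": [
    [-6, -15, 0, 0, 85],
    [-13, -33, 0, 0, 85],
    [-13, -33, 0, 0, 85],
    [-13, -33, 0, 0, 85],
    [-13, -33, 0, 0, 85],
    [-13, -33, 0, 0, 85],
    [-13, -33, 0, 0, 85],
    [-13, -33, 0, 0, 85],
    [-13, -33, 0, 0, 85],
    [-13, -33, 0, 0, 85],
    [-13, -33, 0, 0, 85],
    [-13, -33, 0, 0, 85],
    [-12, -30, 0, 0, 85],
    [-3, -9, 0, 0, 85],
    [0, 0, 0, 0, 85],
    [0, 0, 0, 0, 85]
  ]
}}

```text
time_s: 25.48
tcp_pos: [0.469, -0.3753, 0.2112]
tcp_rot: [[-0.001, -0.089, 0.996], [0.002, 0.996, 0.089], [-1.0, 0.002, -0.001]]
ft_force: [-0.8, 0.3, -0.1]
width: 0.0812
```

Run:
```python
from h import *
from bench import manip
s=manip.read_state(); print(s['time_s'],s['tcp_pos'],s['tcp_rot'][:,2])
snap('wrist','7'); c=snap('scene','7')
cv2.imwrite('pics/i7.png',cv2.resize(c['frame'][100:340,180:480],None,fx=2.5,fy=2.5,interpolation=cv2.INTER_CUBIC))
```

```text
25.4833 [ 0.46899393 -0.37531667  0.21119226] [ 0.99600427  0.08929993 -0.00100787]
```

View pics/wrist7.png

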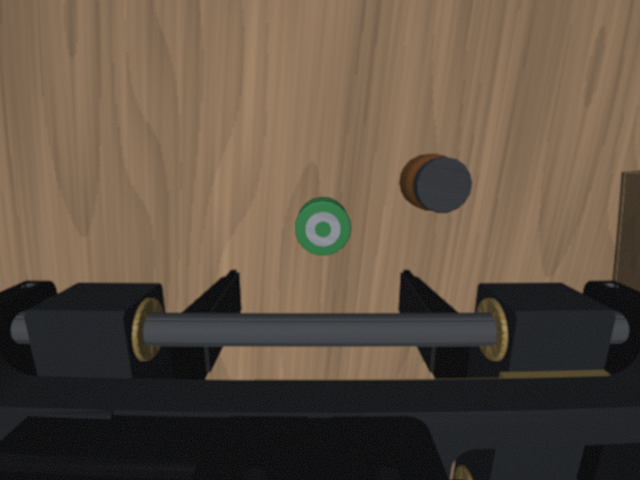

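View pics/i7.png

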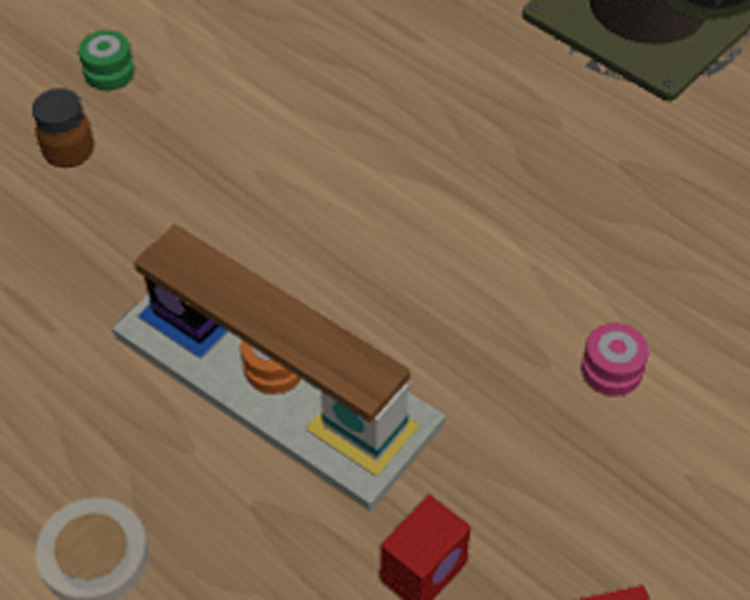

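The plank lies across both cartons. The wrist view shows green at (323,228) and the jar cap at (443,184), clear of the fingers.

Run:
```python
from h import *
w=load('wrist7'); c=load('scene7')
print('green ring',cv2.minEnclosingCircle(ray(w,big(mask(w,0,179,0,140,(298,205,348,254),s1=50)).reshape(-1,2),.04).astype(np.float32)*1000))
print('jar cap',ray(w,[(443,184)],.065)*1000)
q=[(175,226),(409,372),(374,408),(137,263)]
p=ray(c,[(180+x/2.5,100+y/2.5) for x,y in q],.105)*1000
d=p[1]-p[0]+p[2]-p[3]; print('plank',p.mean(0),np.degrees(np.arctan2(d[1],d[0])),np.linalg.norm(p-np.roll(p,1,0),axis=1))
```

```text
green ring ((471.4349060058594, -375.7682189941406), 16.425445556640625)
jar cap [[ 573.41690635 -320.60518621]]
plank [633.65821613  43.51304996] 95.74259525277061 [ 50.93070391 257.00117353  44.69579556 253.42593465]
```

{"fn": "step_arm", "kwargs": {
  "motion": [
    [1.5, -0.5, -30, 0, 85],
    [0, 0, -40, 0, 85],
    [0, 0, -40, 0, 85],
    [0, 0, -40, 0, 85],
    [0, 0, -30, 0, 85],
    [0, 0, -15, 0, 85],
    [0, 0, -6, 0, 85],
    [0, 0, 0, 0, 85],
    [0, 0, 0, 0, 85],
    [0, 0, 0, 0, 85]
  ]
}}

```text
time_s: 26.42
tcp_pos: [0.4729, -0.3768, 0.0135]
tcp_rot: [[0.003, -0.091, 0.996], [-0.003, 0.996, 0.091], [-1.0, -0.003, 0.003]]
ft_force: [0.1, 0.3, 1.0]
width: 0.081
```

{"fn": "step_arm", "kwargs": {
  "motion": [
    [-1, 0.5, -5, 0, 85],
    [0, 0, 0, 0, 40],
    [0, 0, 0, 0, 40],
    [0, 0, 0, 0, 40],
    [0, 0, 0, 0, 30],
    [0, 0, 0, 0, 30],
    [0, 0, 0, 0, 30]
  ],
  "force": 20
}}

```text
time_s: 27.0
tcp_pos: [0.4704, -0.3758, 0.0064]
tcp_rot: [[0.0, -0.09, 0.996], [-0.0, 0.996, 0.09], [-1.0, -0.0, 0.0]]
ft_force: [-0.8, -0.4, 1.3]
width: 0.0558
```

{"fn": "step_arm", "kwargs": {
  "motion": [
    [0, 0, 20, 0, 30],
    [0, 0, 40, 0, 30],
    [0, 0, 40, 0, 30],
    [0, 0, 40, 0, 30],
    [0, 0, 40, 0, 30],
    [6, 15, 24, 0, 30],
    [13, 33, 0, 0, 30],
    [13, 33, 0, 0, 30],
    [13, 33, 0, 0, 30],
    [13, 33, 0, 0, 30],
    [13, 33, 0, 0, 30],
    [13, 33, 0, 0, 30],
    [13, 33, 0, 0, 30],
    [13, 33, 0, 0, 30],
    [13, 33, 0, 0, 30],
    [13, 33, 0, 0, 30],
    [13, 33, 0, 0, 30],
    [10, 28, 0, 0, 30],
    [3, 10, 0, 0, 30],
    [0, 0, 0, 0, 30]
  ]
}}

```text
time_s: 28.67
tcp_pos: [0.6323, 0.0425, 0.2095]
tcp_rot: [[-0.001, -0.094, 0.996], [0.0, 0.996, 0.094], [-1.0, 0.0, -0.001]]
ft_force: [0.0, 0.1, -1.0]
width: 0.0557
```

{"fn": "step_arm", "kwargs": {
  "motion": [
    [0, 0, 0, 0, 30],
    [0, 0, 0, 0, 30]
  ]
}}

```text
time_s: 28.83
tcp_pos: [0.6318, 0.0391, 0.2098]
tcp_rot: [[-0.001, -0.09, 0.996], [-0.001, 0.996, 0.09], [-1.0, -0.001, -0.001]]
ft_force: [-0.0, 0.7, -0.8]
width: 0.0553
```

Run:
```python
from h import *
from bench import manip
s=manip.read_state(); print(s['time_s'],s['tcp_pos'])
w=snap('wrist','8')
```

```text
28.8333 [0.63182319 0.03908547 0.20983698]
```

View pics/wrist8.png

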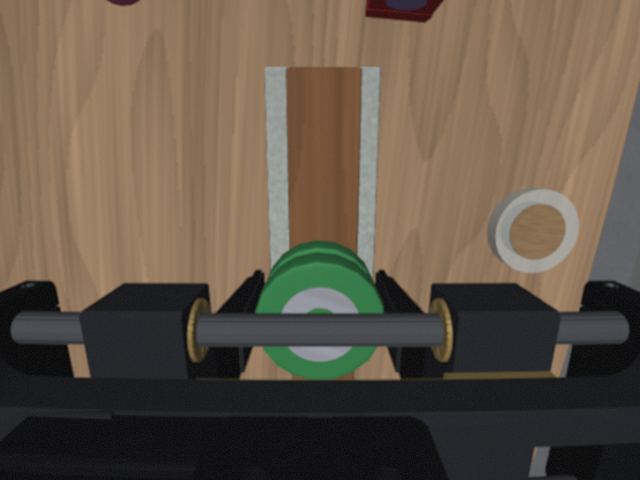

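The wrist view shows the plank's far end at row 67, columns 288–361, with the green yo-yo held above its middle. I'll use that end to work out the plank's centre.

Run:
```python
from h import *
w=load('wrist8')
p=ray(w,[(288,67.5),(361,67.5),(288,230),(357.5,230)],.105)*1000
print(p.round(1),np.linalg.norm(p[1]-p[0]))
d=p[0]+p[1]-p[2]-p[3]; d/=np.linalg.norm(d); print(np.degrees(np.arctan2(d[1],d[0])),(p[0]+p[1])/2-130*d)
```

```text
[[597.2 167.3]
 [649.4 172. ]
 [605.7  48.4]
 [660.3  53.4]] 52.38932853717273
94.66319960420202 [633.8900157   40.10596908]
```

{"fn": "step_arm", "kwargs": {
  "motion": [
    [1.5, 1.5, -20, 0, 30],
    [0, 0, -35, 0, 30],
    [0, 0, -22, 0, 30],
    [0, 0, -9, 0, 30],
    [0, 0, 0, 0, 30],
    [0, 0, 0, 0, 30],
    [0, 0, 0, 0, 30]
  ]
}}

```text
time_s: 29.47
tcp_pos: [0.6352, 0.0413, 0.1265]
tcp_rot: [[0.004, -0.09, 0.996], [-0.0, 0.996, 0.09], [-1.0, -0.0, 0.004]]
ft_force: [-0.0, -0.0, -1.0]
width: 0.0562
```

{"fn": "step_arm", "kwargs": {
  "motion": [
    [-1, -0.5, -8, 0, 30],
    [0, 0, -4, 0, 30],
    [0, 0, -2, 0, 30],
    [0, 0, 0, 0, 30],
    [0, 0, 0, 0, 30]
  ]
}}

```text
time_s: 29.88
tcp_pos: [0.6331, 0.0413, 0.1112]
tcp_rot: [[0.001, -0.091, 0.996], [-0.0, 0.996, 0.091], [-1.0, -0.0, 0.001]]
ft_force: [-1.7, -0.5, 4.9]
width: 0.0557
```

In contact at 4.9 N. I'll release, lift and back away.

{"fn": "step_arm", "kwargs": {
  "motion": [
    [0, 0, 0, 0, 65],
    [0, 0, 0, 0, 80],
    [0, 0, 0, 0, 90],
    [0, 0, 0, 0, 90],
    [0, 0, 0, 0, 90],
    [0, 0, 10, 0, 90],
    [0, 0, 30, 0, 90],
    [0, 0, 40, 0, 90],
    [0, 0, 30, 0, 90],
    [-20, -10, 0, 0, 90],
    [-35, -15, 0, 0, 90],
    [-35, -15, 0, 0, 90],
    [-35, -15, 0, 0, 90],
    [-35, -15, 0, 0, 90],
    [-35, -15, 0, 0, 90],
    [0, 0, 0, 0, 90],
    [0, 0, 0, 0, 90]
  ]
}}

```text
time_s: 31.3
tcp_pos: [0.4369, -0.0441, 0.2211]
tcp_rot: [[0.003, -0.089, 0.996], [-0.0, 0.996, 0.089], [-1.0, -0.001, 0.003]]
ft_force: [-0.2, 0.1, -0.4]
width: 0.0857
```

Run:
```python
from h import *
from bench import manip
s=manip.read_state(); print(s['time_s'],s['tcp_pos'],s['ft_force'])
c=snap('scene','9'); d=snap('side','9')
a=cv2.resize(c['frame'][170:320,200:400],(533,400),interpolation=cv2.INTER_CUBIC)
b=cv2.resize(d['frame'][170:300,270:420],(462,400),interpolation=cv2.INTER_CUBIC)
cv2.imwrite('pics/j.png',cv2.resize(np.hstack([a,b]),(798,321)))
```

```text
31.3 [ 0.43694552 -0.04408755  0.22111106] [-0.17952589  0.10583582 -0.35308975]
```

View pics/j.png

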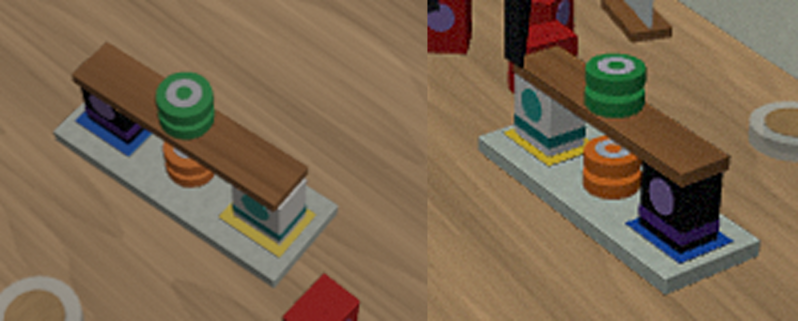

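View pics/scene9.png

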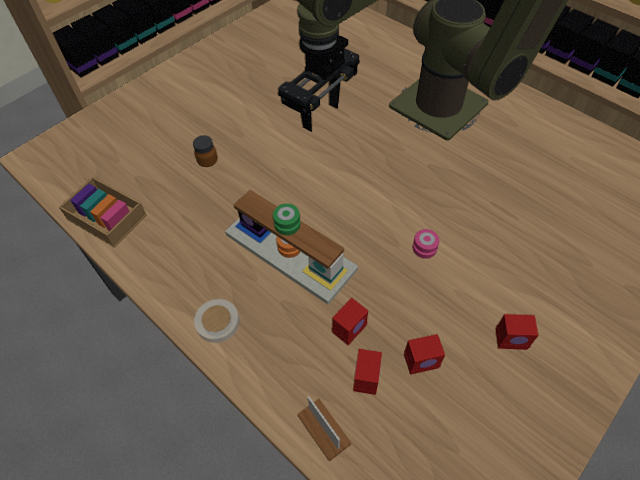

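The display is built: the plank is level, green sits at (287,218) on its middle, and the jar and pink yo-yo look where they were. One numeric check before handing in.

Run:
```python
from h import *
c=load('scene9'); d=load('side9')
f=lambda k,roi,z,v=130,s=50: np.round(cv2.minEnclosingCircle(ray(k,big(mask(k,0,179,0,v,roi,s1=s)).reshape(-1,2),z).astype(np.float32)*1000),1) if 0 else cv2.minEnclosingCircle(ray(k,big(mask(k,0,179,0,v,roi,s1=s)).reshape(-1,2),z).astype(np.float32)*1000)
print('green scene',f(c,(274,204,301,228),.145)); print('pink',f(c,(410,225,442,260),.04,140))
print('green side',f(d,(333,188,357,204),.145,120,70))
q=[(108,43),(307,171),(277,207),(74,78)]
p=ray(c,[(200+x*995/798/533*200,170+y*400/321/400*150) for x,y in q],.105)*1000
e=p[1]-p[0]+p[2]-p[3];print('plank',p.mean(0),np.degrees(np.arctan2(e[1],e[0])))
```

```text
green scene ((632.593017578125, 40.369178771972656), 16.832565307617188)
pink ((413.300048828125, 268.03350830078125), 8.327181816101074)
green side ((630.8026733398438, 36.75580596923828), 16.59124183654785)
plank [635.97421839  45.98351178] 94.92226220619571
```

The pink reading comes from a broken mask (radius 8.3 mm, where the ring is about 16.5), so I'll compare those pixels directly with the first frame.

Run:
```python
from h import *
from bench import manip
a=load('scene1');b=load('scene9')
for nm,h,roi in(('pink',(150,175,90,80),(405,222,448,262)),('jar',(0,20,120,20),(190,130,222,172))):
    for k in(a,b):
        m=cv2.moments(mask(k,*h,roi),True); print(nm,m['m10']/m['m00'],m['m01']/m['m00'],m['m00'])
manip.close_job()
```

```text
pink 425.85494505494506 244.3010989010989 455.0
pink 426.0564334085779 244.11286681715575 443.0
jar 206.41612903225806 157.6483870967742 310.0
jar 206.3915857605178 157.68608414239483 309.0
the job is handed in; nothing more can be done
```

I built the display in the required order and handed it in at about 31 s of the 118 s allowed. I placed the orange yo-yo first, then the black carton on the blue mat, the white carton on the yellow mat, the plank, and the green yo-yo.

| Item | Last measured position | Offset from target | Limit |
|---|---|---|---|
| Black carton | (640.7, -59.4) mm, 95.2° | about 2 mm | 14 mm |
| White carton | (623.6, 141.5) mm, 95.5° | about 2 mm | 14 mm |
| Orange yo-yo | about (633.4, 40) mm | about 3 mm at most | 16 mm |
| Plank | (633.9, 40.1) mm, about 95° | about 1 mm | 15 mm |
| Green yo-yo | (632.6, 40.4) mm | about 1–2 mm | 15 mm |

The board's middle is at (633.6, 40.7) mm and the board runs at 95.2°. After release, the pictures showed everything upright and flat, with the gripper well clear. The pink yo-yo and the jar had moved less than 0.3 pixel in the scene camera.

Some checks disagreed:
- **Side camera:** it read about 4–5 mm low in y throughout, so I relied on the scene and wrist cameras, which agreed with each other.
- **Plank from scene corners:** corners I picked by eye put the plank's middle 3–6 mm from the wrist reading. That is still within the limit.
- **Pink yo-yo ring:** the final colour-ring check failed because the mask was incomplete, so I compared pixel centroids with an early picture instead.

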